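# Weigh the lidded tin on the sprung hand scale

### The job

Take the hand scale out of its stand, hook it under the handle of the lidded tin and raise it until the tin hangs just clear of the counter, about 1 cm and never more than 2 cm, and keep it hanging there still and upright for two seconds so the weight can be read. Then set the tin gently back down where it stood, unhook it without dragging or pressing on it, and hang the scale back upright in its stand. Touch the tin only with the scale's hook, and leave the other things on the counter alone.

Things in the scene. Friction and masses are not known exactly. Their poses are not given: they have to be found in the camera images.
- scale: Sprung hand scale, loose, 0.2 kg, hanging upright in its stand at the start. Upwards from its origin (centre of the tube's lower end; z up): tapered-ended aluminium tube 28 mm diameter to 50 mm, flat round collar 54 mm diameter to 56 mm, black grip block 34 (x) x 28 (y) mm to 108 mm. Below hangs a steel hook in the scale's x-z plane, its back at +x, its mouth open towards -x.
- scale_hook (a joint): How far the spring rod with the hook is drawn out of the tube, m: 0 = fully in (no load), at most 0.108. Spring about 85 N/m with 0.7 N preload: the tin draws it out about 28 to 100 mm, depending on its unknown weight; a push up on the hook meets a rigid stop.
- hook_seat (a point): Where the centre of a hooked 8 mm bar rests, in the V-shaped bottom of the hook: on the scale's axis, 53 mm below its origin with the rod in; moves with the rod. Hook: 6 mm wire, +-19 mm in x from here, lowest point 12 mm below here. The mouth's tip is at x = -16 mm, its top 14 mm above here: a bar passes in or out over it with its centre 19 to 29 mm above here.
- scale_grip (a point): Centre of the black grip block, on the scale's axis 85 mm above its origin: the place to hold it from above, across the 28 mm (y) faces.
- scale_collar (a point): Centre of the underside of the scale's collar, 50 mm above its origin; it rests on the stand's fork.
- stand: Fixed: wooden base 150 x 110 x 12 mm, two posts at x = +66 mm, steel fork of two level prongs along x, tops 135 mm above the counter, 34 mm apart, joined at the back (x over 26 mm), open in front (-x), ends at x = -34 to -40 mm turned up 8 mm. The tube goes between the prongs; the hook passes from above with its plane along the stand's x. Origin: on the counter under the scale's place.
- stand_seat (a point): Point between the prongs at the height of their tops (135 mm), where scale_collar is when the scale hangs in place.
- tin: Plain round steel tin with a closed lid, loose, 110 mm diameter (lid 115 mm), lid top 42 mm above its bottom, unknown weight 0.29 to 0.9 kg. A fixed arched handle of 8 mm round bar stands over the lid along the tin's y, its feet at y = +-45 mm, highest in the middle. Origin: centre of its bottom, z up.
- tin_handle (a point): Centre of the bar at the top middle of the tin's handle, 83 mm above the tin's bottom and 41 mm above the lid; the bar runs along the tin's y there, falling gently to both sides (6 mm over the first 24 mm).
- mug: Bystander: blue mug, 76 mm diameter, 85 mm tall; origin centre of its underside.
- jar: Bystander: closed glass jar, 64 mm diameter, 90 mm tall; origin centre of its underside.
- brush: Bystander: wooden scrubbing brush lying bristles down, 90 x 45 x 34 mm; origin centre of its underside.
Mind the look-alikes: they are no part of the job. Leave any blue or yellow look-alike of the scale alone.

How it is judged:
By the outcome, as a careful person would: the job done as asked, in the order asked, and still so for the second after the job is handed in, with the robot touching nothing.
It also fails if it takes over 72 s, if anything falls off the work surface, if the arm or the gripper's body presses on something with over 40 N, if the wrist force passes 120 N, or if a joint passes its speed limit or range.

### The arm

A 7-joint arm with a two-finger parallel gripper is mounted at the origin on the work surface. World frame = base frame: x ahead of the robot, y to its left, z up, the work surface at z = 0. Lengths are in mm, angles in rad, forces in N, time in s.
With the tool pointing down it reaches from about 400 to 875 mm from the base axis. Payload 4.4 kg.
Tool frame: the origin (TCP) lies midway between the tips of the shut fingers; the grasp point (between the pads) lies 19 mm behind it; z points along the fingers, y is the line along which they close (so a half turn about z gives the same grasp; the last joint's range is limited). The gripper opens to 85 mm and grips with 20 to 120 N. Pads are 22 mm wide; open, the fingers measure 114 mm over their backs; the gripper's body (76 mm by 85 mm) begins 54 mm behind the grasp point. The pads swing forward as they close: fully open they stand 13 mm farther back than shut.
Start: joints at [1.113, 0.628, 0.038, 1.517, -0.027, 0.996, -0.02], TCP at [248.232, -600.748, 231.313] pointing down, gripper open.
Joint ranges: [-3.06, 3.06], [-0.37, 2.12], [-1.25, 1.32], [0.18, 2.47], [-1.1, 4.24], [0.23, 1.98], [-2.94, 2.94]. Speed limits (rad/s): [2.57, 2.57, 3.14, 3.14, 3.14, 3.14, 3.14].

### API

Orientations are given as [roll, pitch, yaw] about the fixed x, y, z axes, in that order (R = Rz(yaw) Ry(pitch) Rx(roll)).
In Python, from cell import ctrl gives the robot as it stands. The module is installed in compiled form; this text tells all that it offers.
- The arm moves only by the tool step_arm, never from a script. Its argument "commands" is one flat list of numbers, 7 for each row, row after row: the shift along the tool's x, y, z in cm, then the turn, a rotation vector about the tool's x, y, z in rad, then the opening, from 0 (shut) to 1 (fully open). A call has 1 to 10 rows; each row is the pose to reach, as a shift and turn from the pose commanded when the call began, along the tool's axes at that moment; what a row does not reach only later rows make up. A row lasts 1/10 s, in which the tool goes at most 50 mm and 8.59 degrees, less where a joint would pass 70% of its speed; a pose out of reach is approached as far as the arm can. A call with a gripper value outside its range is refused whole. The fingers move at their own pace and stop on an object; the grip force is fixed at half the most. Time passes only in rows, so rows that repeat a pose let the fingers close. It gives the time, the measured TCP pose, the force, the opening and the grip force at its end, in the units of the state.
- ctrl.read_state(): the state, without advancing time (a new reading comes with each control period).
- ctrl.get_image(name): name is "side" or "top"; returns a dict with "image" (384x512x3 uint8, red, green, blue), "range_z" (384x512 float32, mm along the optical axis (not along the pixel's ray), 0 where there is no reading), "vfov" (degrees; the focal length in pixels is half the picture's height over the tangent of half this angle, whatever the lens; pixels are square), "cx", "cy" (the principal point, pixels), "D" ([k1, k2, p1, p2, k3] as OpenCV has them; the pictures are not rectified), "world_to_cam" (4x4, takes a point from world to camera coordinates). Camera axes: x right, y down, z forward; pixel columns grow to the right and rows downward; lengths in mm; the calibration is good to about 2 mm. A picture is of the moment at which its call begins.
- ctrl.finish_job(): hands the job in; it is judged then, once.
The state is a dict: "clock": time; "qpos": joint angles; "qd": joint speeds; "tau": joint torques, N m; "eef_pos": TCP position; "tool_rot": TCP orientation; "force": force on the tool from outside, world axes, zero at the start; "torque": the same for the moment, N m; "width": finger opening in mm; "gripper_force": force on a finger pad.
Only numpy, scipy, OpenCV 4.12 (cv2) and the standard library are available. Lean on these libraries where they do the work, as an engineer would, in place of code of your own. Each camera call takes 0.05 s, during which the arm holds its last target. There are 200 camera calls.

## Working session

There is one attempt and no reset: what is moved stays moved. The work goes in short steps, Python scripts to look and compute and a tool call to move; the robot and the scene stay as the last step left them, time stands still between calls to the robot, and variables do not carry over. Pictures are saved under pics/ and viewed, at most 10 in all, crops included, and the job is handed in when it is done.

Besides the shell and the picture viewer there is one more tool, called as a command line: name --argument value ..., lists and objects as JSON in quotes. step_arm: Moves the arm, as the interface text tells. Its arguments: {"type":"object","properties":{"commands":{"type":"array"}},"required":["commands"]}

```bash
mkdir -p pics
cat > h.py <<'E'
import numpy as np, cv2
from cell import ctrl
def get(n):
    d=ctrl.get_image(n); h=d["image"].shape[0]
    f=h/2/np.tan(np.radians(d["vfov"])/2)
    d["K"]=np.array([[f,0,d["cx"]],[0,f,d["cy"]],[0,0,1.]]); d["D"]=np.array(d["D"],float); d["T"]=np.array(d["world_to_cam"]); return d
def save(d,fn): cv2.imwrite("pics/"+fn,d["image"][:,:,::-1])
def ray(d,uv):
    p=cv2.undistortPoints(np.array(uv,float).reshape(-1,1,2),d["K"],d["D"]).reshape(-1,2)
    R=d["T"][:3,:3]; c=-R.T@d["T"][:3,3]
    return c,np.c_[p,np.ones(len(p))]@R
def plane(d,uv,z):
    c,r=ray(d,uv); return c+r*((z-c[2])/r[:,2])[:,None]
def cloud(d):
    h,w=d["range_z"].shape; u,v=np.meshgrid(np.arange(w),np.arange(h))
    c,r=ray(d,np.stack([u,v],-1).reshape(-1,2)); return (c+r*d["range_z"].reshape(-1,1)).reshape(h,w,3)
def proj(d,P):
    R,_=cv2.Rodrigues(d["T"][:3,:3]); return cv2.projectPoints(np.array(P,float),R,d["T"][:3,3],d["K"],d["D"])[0].reshape(-1,2)
E
python3 - <<'E'
from h import *
for n in("side","top"):
    d=get(n); save(d,n+"0.png"); print(n,d["K"][0,0],-d["T"][:3,:3].T@d["T"][:3,3],d["D"])
s=ctrl.read_state(); print(s)
E
```

```text
side 370.1358125491306 [427.18027014 759.44207629 573.564265  ] [-0.11657207  0.          0.          0.          0.        ]
top 398.292916590978 [384.83648806 -30.0971441  913.14217119] [-0.12449006  0.          0.          0.          0.        ]
{'clock': 0.1, 'qpos': array([ 1.1132403 ,  0.62925236,  0.03843804,  1.51825963, -0.02699132,
        0.99628922, -0.02000552]), 'qd': array([-0.0007657 , -0.00046388,  0.00188291, -0.00438832, -0.00053875,
       -0.00041334,  0.00079175]), 'tau': array([ 2.24062176e-03, -5.64527643e+01,  1.22993454e+00, -1.93969882e+01,
        1.11818526e-02,  5.48079508e-03,  3.23261213e-05]), 'eef_pos': array([ 247.99689897, -600.23362872,  230.48442127]), 'tool_rot': array([-3.13990197e+00,  2.00305047e-05,  3.91760863e-01]), 'force': array([-0.92633127,  1.00093202, -0.16915657]), 'torque': array([0.03096767, 0.00230586, 0.01898257]), 'gripper_force': 0.0, 'width': 85.0168770554643}
```

View pics/side0.png

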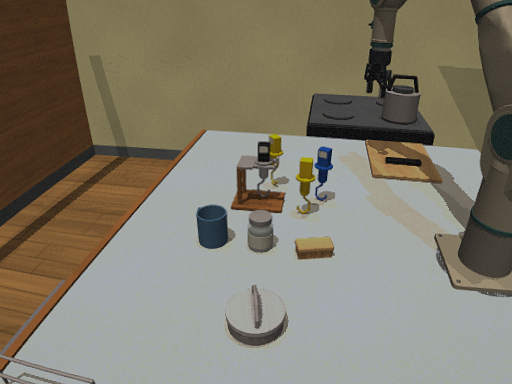

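View pics/top0.png

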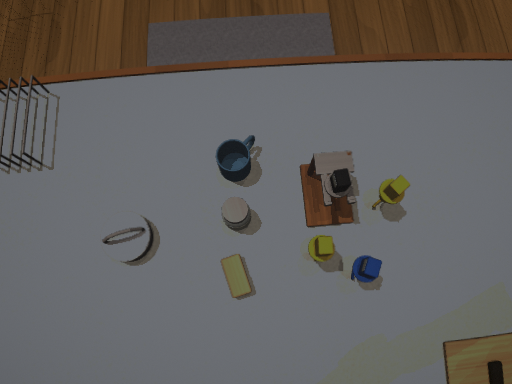

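The side view shows the black-gripped scale in its stand at (263,150), the tin at (256,315) with its handle, and look-alikes at (275,148), (305,180) and (323,165). In the top view the grip is at (341,181), the stand base at (327,195) and the tin at (130,238).

```bash
cat > m.py <<'E'
from h import *
np.set_printoptions(precision=1,suppress=True)
def rect(n,p):
    r=cv2.minAreaRect(p[:,:2].astype(np.float32)); print(n,len(p),np.array(r[0]),np.array(r[1]),round(r[2],1),'z',np.percentile(p[:,2],[2,50,98])); return r
for n in("top","side"):
    d=get(n); P=cloud(d); img=d["image"].astype(int); ok=d["range_z"]>0
    uv=proj(d,[[550,-180,190]])
    if n=="top": g0=plane(d,[[341,181]],190)[0]; t0=plane(d,[[130,238]],42)[0]; print("grip~",g0,"tin~",t0)
    near=lambda c,r:ok&(np.hypot(P[...,0]-c[0],P[...,1]-c[1])<r)
    print(n); 
    g=P[near(g0,45)&(P[...,2]>165)&(P[...,2]<215)]; rect("grip",g)
    g=P[near(g0,45)&(P[...,2]>187)&(P[...,2]<215)]; rect("griptop",g)
    f=P[near(g0,120)&(P[...,2]>125)&(P[...,2]<139)]; rect("fork",f)
    f=P[near(g0,150)&(P[...,2]>6)&(P[...,2]<18)&(img[...,0]>img[...,2]*1.6)]; rect("base",f)
    t=P[near(t0,90)&(P[...,2]>36)&(P[...,2]<47)]; rect("lid",t); print(cv2.minEnclosingCircle(t[:,:2].astype(np.float32)))
    for a,b in((60,95),(76,95)):
        q=P[near(t0,90)&(P[...,2]>a)&(P[...,2]<b)]; rect("handle",q); 
        l=cv2.fitLine(q[:,:2].astype(np.float32),2,0,.01,.01).ravel(); print(l,q.mean(0))
    x0,x1,y0,y1=(290,370,130,240) if n=="top" else (225,305,125,220)
    cv2.imwrite(f"pics/c_{n}.png",cv2.resize(d["image"][y0:y1,x0:x1,::-1],None,fx=5,fy=5,interpolation=cv2.INTER_CUBIC))
E
python3 m.py; cd pics; python3 -c "
import cv2,numpy as np
a=cv2.imread('c_top.png');b=cv2.imread('c_side.png');h=max(a.shape[0],b.shape[0])
f=lambda x:cv2.copyMakeBorder(x,0,h-x.shape[0],0,0,0)
cv2.imwrite('c0.png',np.hstack([f(a),f(b)]))"
```

```text
grip~ [ 576.4 -193.2  190. ] tin~ [514.9 255.   42. ]
top
grip 339 [ 583.7 -196.6] [34.6 30.3] 7.3 z [167.5 191.3 194.4]
griptop 263 [ 583.8 -197. ] [34.6 29.2] 6.0 z [188.2 191.9 194.4]
fork 1106 [ 581.8 -189.9] [162.2 184.6] 25.2 z [128.9 134.1 138.5]
base 1693 [ 598.7 -230.7] [148.4 179.5] 1.3 z [ 7.4 11.  14.4]
lid 1814 [520.9 268.8] [113.3 113.2] 20.0 z [37.7 41.3 44.6]
((520.473876953125, 269.5511169433594), 58.5868034362793)
handle 148 [521.7 268.3] [ 9.2 91. ] 14.7 z [61.1 80.5 87.3]
[  0.3  -1.  522.  265.2] [522.  265.2  77.4]
handle 100 [522.4 266.8] [ 8.3 63.7] 14.4 z [76.6 82.5 87.6]
[  0.3  -1.  521.8 267.3] [521.8 267.3  82.3]
side
grip 148 [ 581.8 -194.5] [31.1 30.4] 10.1 z [165.5 183.9 193.4]
griptop 62 [ 582.1 -195.5] [31.5 27.9] 11.4 z [187.5 192.  193.6]
fork 416 [ 556.7 -227.5] [162.5 191.5] 85.0 z [126.3 134.  138.4]
base 836 [ 583.1 -184. ] [187.  225.1] 37.1 z [ 6.9 11.1 14.6]
lid 2011 [521.1 269.6] [112.  114.5] 7.2 z [37.5 41.  43.1]
((520.8753051757812, 269.42291259765625), 58.02656936645508)
handle 147 [519.2 270.7] [ 7.9 86.6] 14.9 z [60.8 79.3 86.1]
[  0.3  -1.  516.1 284.2] [516.1 284.2  76.7]
handle 96 [519.3 270.2] [ 7.9 55.5] 14.5 z [77.  81.1 86.5]
[  0.3  -1.  518.2 275.3] [518.2 275.3  81.5]
```

View pics/c0.png

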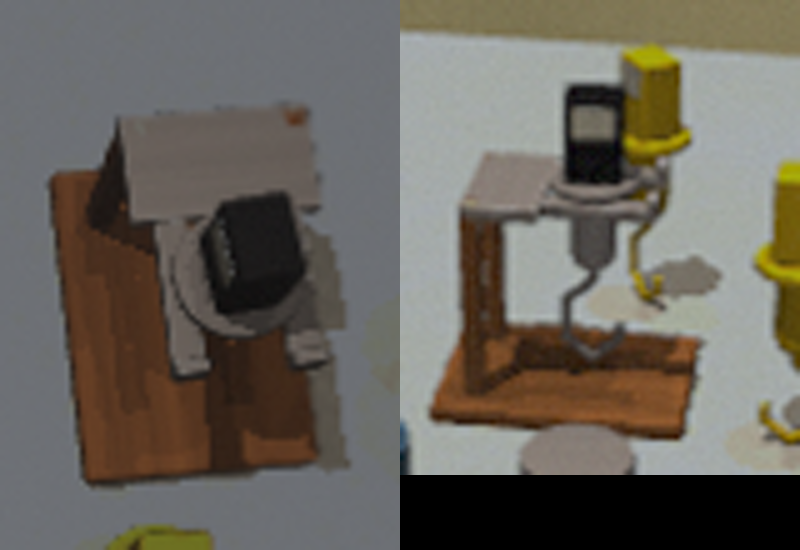

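The crop shows the fork opening down the picture (world -x), with the hook's back toward the posts. So the scale's x axis is close to world +x, yawed about 7°. The tin handle centre is about (521,269) and the tin's x axis is yawed about 14.7°. I'll move above the scale next.

step_arm --commands '[4,-2,-7,0,0,0.03,0.65,9,-5,-7,0,0,0.08,0.65,14,-7.5,-7,0,0,0.12,0.65,19,-10,-7,0,0,0.16,0.65,24,-12.5,-7,0,0,0.2,0.65,29,-15,-7,0,0,0.24,0.65,34,-18,-7,0,0,0.27,0.65,39,-21,-7,0,0,0.27,0.65,44,-23.5,-7,0,0,0.27,0.65,46.4,-24.5,-7,0,0,0.27,0.65]'

```text
clock: 1.2
eef_pos: [550.9, -234.3, 301.3]
tool_rot: [3.142, 0.0, 0.122]
force: [0.9, -0.8, -0.1]
width: 55.6
gripper_force: 0.0
```

```bash
cat > go.py <<'E'
import sys
from h import *
np.set_printoptions(precision=2,suppress=True)
from scipy.spatial.transform import Rotation as Ro
s=ctrl.read_state(); R=Ro.from_euler('xyz',s['tool_rot'])
print(s['clock'],s['eef_pos'],s['tool_rot'],s['force'],s['width'],s['gripper_force'])
if len(sys.argv)>1:
    a=list(map(float,sys.argv[1:])); g=Ro.from_euler('xyz',[np.pi,0,a[3]])
    print('cm',R.inv().apply(np.array(a[:3])-s['eef_pos'])/10,'turn',(R.inv()*g).as_rotvec())
E
python3 go.py 583 -196.2 149 0.12; python3 -c "
from h import *
d=get('top');P=cloud(d);i=d['image'].astype(int)
for n,m in(('y',(i[...,0]>1.8*i[...,2])&(i[...,1]>1.6*i[...,2])),('b',(i[...,2]>2*i[...,0]))):
  k,l,st,c=cv2.connectedComponentsWithStats(m.astype(np.uint8))
  for j in range(1,k):
    if st[j,4]>40:q=P[l==j];print(n,c[j],np.median(q,0),q[:,2].max())
"
```

```text
1.2 [ 550.87 -234.34  301.31] [3.14 0.   0.12] [ 0.87 -0.85 -0.12] 55.609506413020426 0.0
cm [ 3.65 -3.4  15.23] turn [0. 0. 0.]
y [201.03543032  32.57487986] [1651.3523417   395.65380379 -751.39705137] 913.1421711895887
y [392.33006536 190.23366013] [ 562.05130152 -305.16300079  141.40751237] 913.1421711895887
y [316.83082707 207.83270677] [ 559.46829062 -171.79597185   11.2722559 ] 913.1421711895887
y [344.66666667 219.42028986] [ 531.5456799  -231.50096614   10.78880812] 14.292170835500542
y [320.90763766 247.68916519] [ 456.83947454 -148.05609957  163.84358775] 913.1421711895887
y [459.30645161 372.29032258] [ 171.90745735 -448.29416586   16.0788626 ] 762.2284418966449
b [366.32426778 268.34309623] [ 411.76158161 -233.32517415  169.53939935] 174.99702686670082
```

step_arm --commands '[0,0,0,0,0,0,0.65,0,0,0,0,0,0,0.65,0,0,0,0,0,0,0.65]'

```text
clock: 1.55
eef_pos: [548.9, -238.0, 301.2]
tool_rot: [3.141, 0.001, 0.119]
force: [-0.6, -0.8, 0.9]
width: 55.5
gripper_force: 0.0
```

```bash
python3 go.py 583 -196.2 149 0.12; python3 m.py | grep -i -e top -e grip
```

```text
1.55 [ 548.91 -237.95  301.22] [3.14 0.   0.12] [-0.55 -0.78  0.91] 55.474482835522714 0.0
cm [ 3.89 -3.75 15.22] turn [ 0.  0. -0.]
grip~ [ 576.4 -193.2  190. ] tin~ [514.9 255.   42. ]
top
grip 340 [ 583.5 -197. ] [34.3 30. ] 6.9 z [168.9 191.2 194.3]
griptop 265 [ 583.5 -197.2] [34.5 29.4] 7.8 z [187.9 191.8 194.4]
grip 149 [ 581.9 -194.2] [31.1 29.4] 8.3 z [165.9 184.2 193.3]
griptop 65 [ 582.1 -195.1] [31.2 27.7] 5.3 z [187.1 191.7 193.4]
```

step_arm --commands '[2,-1.9,0,0,0,0,0.65,3.9,-3.75,1,0,0,0,0.65,3.9,-3.75,3,0,0,0,0.65,3.9,-3.75,5,0,0,0,0.65,3.9,-3.75,7.5,0,0,0,0.65,3.9,-3.75,10,0,0,0,0.65,3.9,-3.75,12,0,0,0,0.65,3.9,-3.75,14,0,0,0,0.65,3.9,-3.75,15.2,0,0,0,0.65,3.9,-3.75,15.2,0,0,0,0.65]'

```text
clock: 2.65
eef_pos: [582.8, -194.7, 147.8]
tool_rot: [-3.14, 0.003, 0.12]
force: [-0.3, -0.2, -0.7]
width: 55.4
gripper_force: 0.0
```

```bash
python3 go.py 583 -196.2 149 0.12; python3 -c "
from h import *
d=get('side');cv2.imwrite('pics/g1.png',cv2.resize(d['image'][90:220,215:335,::-1],None,fx=4,fy=4,interpolation=2))"
```

```text
2.65 [ 582.75 -194.72  147.77] [-3.14  0.    0.12] [-0.33 -0.21 -0.69] 55.37691868549174 0.0
cm [ 0.01  0.15 -0.12] turn [-0.  0.  0.]
```

View pics/g1.png

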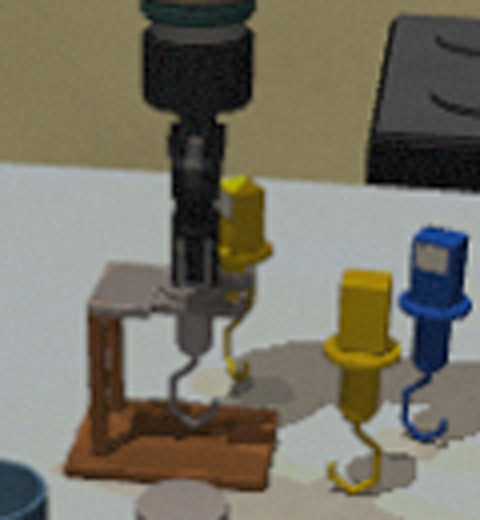

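The fingers straddle the black grip at about (193,235) in the crop, centred. Closing.

step_arm --commands '[0,0.12,-0.1,0,0,0,0.6,0,0.12,-0.1,0,0,0,0.45,0,0.12,-0.1,0,0,0,0.3,0,0.12,-0.1,0,0,0,0.1,0,0.12,-0.1,0,0,0,0,0,0.12,-0.1,0,0,0,0,0,0.12,-0.1,0,0,0,0,0,0.12,-0.1,0,0,0,0]'

```text
clock: 3.5
eef_pos: [585.2, -196.1, 151.6]
tool_rot: [3.14, -0.002, 0.121]
force: [-1.5, -0.5, 6.0]
width: 27.3
gripper_force: 60.0
```

step_arm --commands '[0,0,-0.3,0,0,0,0,0,0,-0.8,0,0,0,0,0,0,-1.8,0,0,0,0,0,0,-3.2,0,0,0,0,0,0,-5,0,0,0,0,0,0,-7,0,0,0,0,0,0,-9,0,0,0,0,0,0,-11,0,0,0,0,0,0,-13,0,0,0,0,0,0,-14.5,0,0,0,0]'

```text
clock: 4.5
eef_pos: [584.7, -195.5, 297.9]
tool_rot: [3.141, -0.002, 0.122]
force: [-0.2, -1.0, -2.0]
width: 27.3
gripper_force: 59.1
```

step_arm --commands '[0,0,-0.5,0,0,0,0,0,0,-0.5,0,0,0,0,0,0,-0.5,0,0,0,0]'

```text
clock: 4.8
eef_pos: [583.9, -195.2, 299.8]
tool_rot: [-3.141, 0.001, 0.122]
force: [0.1, -0.5, -1.5]
width: 27.7
gripper_force: 59.1
```

```bash
python3 go.py; python3 -c "
from h import *
d=get('side');cv2.imwrite('pics/g2.png',cv2.resize(d['image'][60:220,215:335,::-1],None,fx=3.5,fy=3.5,interpolation=2))"
```

```text
4.8 [ 583.86 -195.18  299.78] [-3.14  0.    0.12] [ 0.08 -0.45 -1.48] 27.65966847641427 59.129678606987
```

View pics/g2.png

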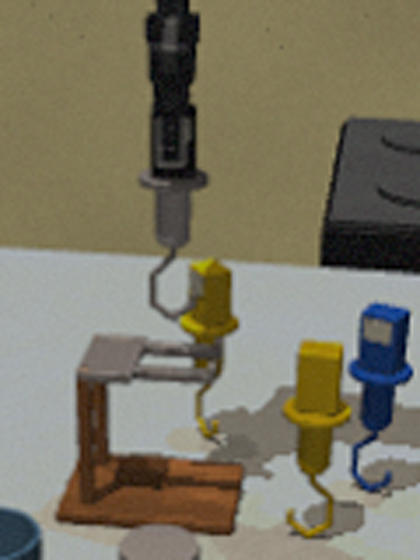

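The scale is held upright, with its hook clear above the fork. Next I carry it beside the tin, at handle +55 mm along tin x.

step_arm --commands '[0.0,-0.5,0,0,0,0,0,0.1,-1.6,0,0,0,0,0,0.3,-3.4,0,0,0,0,0,0.6,-5.9,0,0,0,0,0,0.9,-8.8,0,0,0,0,0,1.2,-11.8,0,0,0,0,0,1.5,-14.8,0,0,0,0,0,1.8,-17.8,0,0,0,0,0,2.1,-20.8,0,0,0,0,0,2.4,-23.8,0,0,0,0,0]'

```text
clock: 5.85
eef_pos: [578.5, 47.1, 300.3]
tool_rot: [-3.141, 0.0, 0.124]
force: [0.2, -0.3, -1.3]
width: 27.1
gripper_force: 59.2
```

step_arm --commands '[0.3,-3,0,0,0,-0.01,0,0.6,-6,0,0,0,-0.03,0,0.9,-9,0,0,0,-0.05,0,1.2,-12,0,0,0,-0.07,0,1.5,-15,0,0,0,-0.09,0,1.8,-18,0,0,0,-0.11,0,2.1,-20.4,0,0,0,-0.12,0,2.3,-22.3,0,0,0,-0.134,0,2.4,-23.4,0,0,0,-0.134,0,2.4,-23.8,0,0,0,-0.134,0]'

```text
clock: 6.85
eef_pos: [573.5, 284.5, 300.0]
tool_rot: [-3.141, 0.0, 0.258]
force: [1.0, -0.4, -2.0]
width: 27.1
gripper_force: 59.2
```

step_arm --commands '[0,0,0,0,0,0,0,0,0,0,0,0,0,0]'

```text
clock: 7.05
eef_pos: [574.6, 281.3, 300.3]
tool_rot: [3.14, 0.0, 0.254]
force: [-0.8, 0.3, -1.9]
width: 27.3
gripper_force: 59.2
```

```bash
cat > s.py <<'E'
# scale and tin from both views, relative to the TCP reading
from h import *
np.set_printoptions(precision=1,suppress=True)
s=ctrl.read_state(); e=s['eef_pos']; print(s['clock'],e,s['tool_rot'],s['force'])
for n in("top","side"):
    d=get(n);P=cloud(d);ok=d["range_z"]>0;r=np.hypot(P[...,0]-e[0],P[...,1]-e[1])
    q=P[ok&(r<40)&(P[...,2]>e[2]-25)&(P[...,2]<e[2]-3)]
    if len(q)>20:
        print(n,"collar",len(q),cv2.minEnclosingCircle(q[:,:2].astype(np.float32)),np.percentile(q[:,2],[5,50,95]))
    q=P[ok&(r<30)&(P[...,2]>e[2]-150)&(P[...,2]<e[2]-66)&(P[...,2]>100)]
    if len(q): print(n,"hook",len(q),np.percentile(q,[0,2,50,98,100],axis=0))
    for z0,z1,l in((35,66,"lid"),(74,110,"bar")):
        q=P[ok&(np.hypot(P[...,0]-521,P[...,1]-269)<60)&(P[...,2]>z0)&(P[...,2]<z1)]
        if len(q): print(n,l,len(q),np.median(q,0),np.percentile(q[:,2],95))
    save(d,n+"_last.png")
E
python3 s.py
```

```text
7.05 [574.6 281.3 300.3] [3.1 0.  0.3] [-0.8  0.3 -1.9]
top collar 299 ((571.609130859375, 280.9159851074219), 27.052330017089844) [285.5 288.9 294.7]
top hook 82 [[554.1 274.1 172.2]
 [554.9 274.6 174.1]
 [576.2 281.7 182.6]
 [589.7 286.7 203.1]
 [590.9 287.7 205.8]]
top lid 1855 [517.4 266.   41.4] 44.37285967869983
top bar 105 [522.2 266.8  82.2] 86.43828490856465
side collar 396 ((571.6212158203125, 282.5254821777344), 27.13578224182129) [284.4 289.  295.4]
side hook 190 [[553.8 275.4 168.9]
 [554.  278.2 171.9]
 [576.4 284.8 189.9]
 [588.8 289.  227.4]
 [589.4 289.7 233.6]]
side lid 2075 [518.2 277.3  41.1] 42.98603908806232
side bar 101 [517.5 279.   81.1] 84.9468122314791
```

step_arm --commands '[0,0,0.5,0,0,0,0,0,0,1.5,0,0,0,0,0,0,3,0,0,0,0,0,0,5,0,0,0,0,0,0,7,0,0,0,0,0,0,9,0,0,0,0,0,0,10.5,0,0,0,0,0,0,11.5,0,0,0,0,0,0,12.1,0,0,0,0,0,0,12.3,0,0,0,0]'

```text
clock: 8.15
eef_pos: [574.0, 282.7, 176.6]
tool_rot: [3.141, 0.001, 0.256]
force: [-0.3, -0.2, -1.3]
width: 27.1
gripper_force: 59.2
```

step_arm --commands '[0,0,0,0,0,0,0,0,0,0,0,0,0,0]'

```text
clock: 8.35
eef_pos: [574.6, 283.1, 178.0]
tool_rot: [-3.141, -0.001, 0.256]
force: [0.1, -0.5, -1.2]
width: 27.7
gripper_force: 59.2
```

```bash
python3 s.py; python3 -c "
from h import *
a=cv2.imread('pics/side_last.png')[200:350,200:350];b=cv2.imread('pics/top_last.png')[180:280,60:200]
cv2.imwrite('pics/g3.png',cv2.resize(a,None,fx=4,fy=4,interpolation=2))"
```

```text
8.35 [574.6 283.1 178. ] [-3.1 -0.   0.3] [ 0.1 -0.5 -1.2]
top collar 201 ((570.7137451171875, 282.0802307128906), 26.422893524169922) [163.2 166.8 171.3]
top lid 1863 [517.5 265.9  41.4] 44.77548810933993
top bar 106 [522.  267.2  82. ] 86.1945818796103
side collar 345 ((571.4338989257812, 284.6587219238281), 27.307945251464844) [162.3 166.3 171.5]
side hook 6 [[568.5 285.  100.4]
 [568.6 285.  100.5]
 [573.  285.6 101.5]
 [575.9 287.5 103.7]
 [576.  287.5 103.9]]
side lid 2073 [518.3 279.6  41.1] 43.91633759051453
side bar 121 [518.6 283.4  81.8] 99.92196157523131
```

View pics/g3.png

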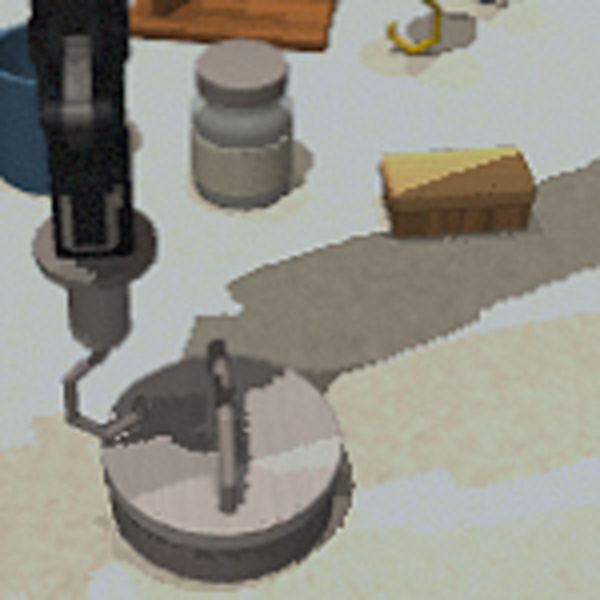

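The hook is beside the handle with its tip at (140,408), facing the bar at (225,430). Advancing.

step_arm --commands '[-0.2,0,0,0,0,0,0,-0.7,0,0,0,0,0,0,-1.4,0,0,0,0,0,0,-2.1,0,0,0,0,0,0,-2.8,0,0,0,0,0,0,-3.5,0,0,0,0,0,0,-4.2,0,0,0,0,0,0,-4.8,0,0,0,0,0,0,-5.1,0,0,0,0,0,0,-5.1,0,0,0,0,0,0]'

```text
clock: 9.45
eef_pos: [524.4, 270.0, 177.4]
tool_rot: [-3.142, 0.0, 0.256]
force: [-0.2, 0.2, -1.3]
width: 27.4
gripper_force: 59.2
```

step_arm --commands '[0,0,0,0,0,0,0]'

```text
clock: 9.55
eef_pos: [525.2, 270.1, 177.4]
tool_rot: [-3.141, -0.001, 0.256]
force: [1.6, 0.7, -2.0]
width: 27.5
gripper_force: 59.2
```

```bash
python3 s.py; python3 -c "
from h import *
a=cv2.imread('pics/side_last.png')[220:350,200:320]
cv2.imwrite('pics/g4.png',cv2.resize(a,None,fx=4,fy=4,interpolation=2))"
```

```text
9.55 [525.2 270.1 177.4] [-3.1 -0.   0.3] [ 1.6  0.7 -2. ]
top collar 183 ((520.957763671875, 268.9214782714844), 26.79408836364746) [163.2 166.2 171.1]
top lid 1590 [511.  259.7  41.4] 44.57396598213827
top bar 72 [524.6 258.9  81.6] 86.29400850439832
side collar 331 ((522.8890991210938, 272.7815856933594), 26.728431701660156) [161.5 165.7 171.1]
side hook 4 [[519.5 272.5 100.2]
 [519.6 272.6 100.2]
 [522.1 273.7 101. ]
 [522.9 274.9 102.1]
 [522.9 274.9 102.2]]
side lid 2008 [516.9 278.3  41.1] 44.96205892611625
side bar 140 [519.8 276.6  82.7] 98.94921568414125
```

View pics/g4.png

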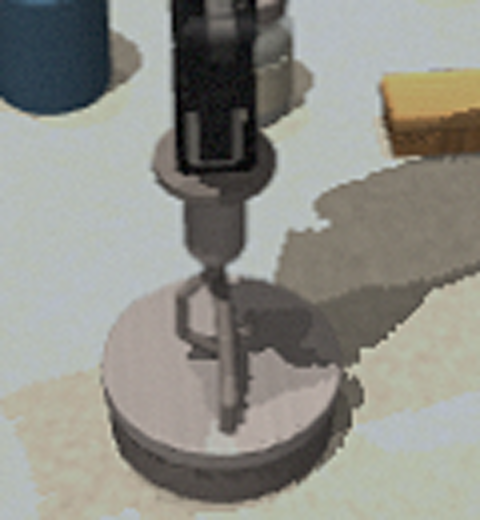

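The bar lies inside the hook: rod at (215,285), hook bottom at (205,345). Raising in stages, watching the force and the lid height.

step_arm --commands '[0,0,-0.2,0,0,0,0,0,0,-0.6,0,0,0,0,0,0,-1.1,0,0,0,0,0,0,-1.6,0,0,0,0,0,0,-2.0,0,0,0,0,0,0,-2.4,0,0,0,0,0,0,-2.8,0,0,0,0,0,0,-3.2,0,0,0,0,0,0,-3.6,0,0,0,0,0,0,-3.6,0,0,0,0]'

```text
clock: 10.65
eef_pos: [524.7, 269.9, 213.7]
tool_rot: [3.141, 0.0, 0.256]
force: [-0.5, -0.9, -2.8]
width: 27.6
gripper_force: 59.1
```

step_arm --commands '[0,0,0,0,0,0,0,0,0,0,0,0,0,0]'

```text
clock: 10.85
eef_pos: [524.7, 269.9, 213.0]
tool_rot: [3.141, 0.0, 0.256]
force: [-0.4, -0.1, -3.2]
width: 27.5
gripper_force: 59.1
```

```bash
cat > w.py <<'E'
from h import *
np.set_printoptions(precision=2,suppress=True)
S=[];Z={"top":[],"side":[]};C=[]
for k in range(2):
    for n in Z:
        s=ctrl.read_state();S.append(np.r_[s['eef_pos'],s['force']])
        d=get(n);P=cloud(d);m=(d["range_z"]>0)&(np.hypot(P[...,0]-521,P[...,1]-269)<56)&(P[...,2]>36)&(P[...,2]<70); q=P[m]
        A=np.c_[q[:,:2]-[521,269],np.ones(len(q))]
        g=np.abs(q[:,2]-np.median(q[:,2]))<4
        c=np.linalg.lstsq(A[g],q[g,2],rcond=None)[0]; Z[n].append(c[2]); 
        C.append(np.r_[np.degrees(c[:2]),cv2.minEnclosingCircle(q[g][:,:2].astype(np.float32))[0]])
print(s['clock'],np.mean(S,0),"lid z top/side",np.mean(Z["top"]),np.mean(Z["side"]),"tilt,centre",np.mean(C,0))
E
python3 w.py
```

```text
11.0 [524.68 269.89 213.04  -0.31  -0.06  -3.35] lid z top/side 41.38700880834398 41.100552759233985 tilt,centre [ -0.06  -0.14 521.04 269.06]
```

step_arm --commands '[0,0,-0.2,0,0,0,0,0,0,-0.4,0,0,0,0,0,0,-0.6,0,0,0,0,0,0,-0.8,0,0,0,0,0,0,-1.0,0,0,0,0,0,0,-1.2,0,0,0,0,0,0,-1.4,0,0,0,0,0,0,-1.6,0,0,0,0,0,0,-1.7,0,0,0,0,0,0,-1.7,0,0,0,0]'

```text
clock: 12.05
eef_pos: [524.8, 269.9, 230.3]
tool_rot: [3.141, 0.0, 0.256]
force: [-1.5, -0.8, -4.4]
width: 27.5
gripper_force: 59.2
```

```bash
python3 w.py
```

```text
12.2 [524.76 269.93 230.26  -0.55  -0.98  -4.46] lid z top/side 41.37454927741646 41.10665494365558 tilt,centre [ -0.06  -0.14 520.99 269.01]
```

step_arm --commands '[0,0,-0.2,0,0,0,0,0,0,-0.4,0,0,0,0,0,0,-0.6,0,0,0,0,0,0,-0.8,0,0,0,0,0,0,-0.8,0,0,0,0]'

```text
clock: 12.75
eef_pos: [524.8, 270.0, 238.6]
tool_rot: [-3.142, -0.0, 0.256]
force: [-0.6, -1.0, -5.5]
width: 27.6
gripper_force: 59.3
```

```bash
python3 w.py
```

```text
12.9 [524.8  269.96 238.39  -0.5   -0.94  -5.38] lid z top/side 41.370249490625454 41.05852358244688 tilt,centre [ -0.07  -0.16 520.91 269.01]
```

step_arm --commands '[0,0,-0.2,0,0,0,0,0,0,-0.4,0,0,0,0,0,0,-0.6,0,0,0,0,0,0,-0.8,0,0,0,0,0,0,-0.8,0,0,0,0]'

```text
clock: 13.45
eef_pos: [524.8, 270.0, 246.6]
tool_rot: [3.142, -0.0, 0.256]
force: [-0.5, 0.0, -6.4]
width: 27.2
gripper_force: 59.3
```

```bash
python3 w.py
```

```text
13.6 [524.81 269.97 246.39  -0.7   -0.44  -5.99] lid z top/side 41.454368411035134 41.10716048302879 tilt,centre [ -0.05  -0.19 520.98 269.06]
```

step_arm --commands '[0,0,-0.2,0,0,0,0,0,0,-0.4,0,0,0,0,0,0,-0.6,0,0,0,0,0,0,-0.8,0,0,0,0,0,0,-0.8,0,0,0,0]'

```text
clock: 14.15
eef_pos: [524.8, 270.0, 254.6]
tool_rot: [-3.142, -0.0, 0.256]
force: [-0.9, -0.6, -6.0]
width: 27.2
gripper_force: 59.4
```

```bash
python3 w.py
```

```text
14.3 [524.81 269.97 254.38  -0.29  -0.54  -6.83] lid z top/side 41.35692513083705 41.08749169343498 tilt,centre [ -0.06  -0.14 520.93 269.08]
```

step_arm --commands '[0,0,-0.2,0,0,0,0,0,0,-0.4,0,0,0,0,0,0,-0.6,0,0,0,0,0,0,-0.8,0,0,0,0,0,0,-0.8,0,0,0,0]'

```text
clock: 14.85
eef_pos: [524.9, 270.0, 262.6]
tool_rot: [-3.142, -0.0, 0.256]
force: [-0.8, -0.1, -6.4]
width: 27.3
gripper_force: 59.4
```

```bash
python3 w.py
```

```text
15.0 [524.82 269.98 262.39  -0.89  -0.45  -6.89] lid z top/side 41.343797702185356 41.089838281069234 tilt,centre [ -0.1   -0.11 520.98 268.94]
```

step_arm --commands '[0,0,-0.2,0,0,0,0,0,0,-0.4,0,0,0,0,0,0,-0.6,0,0,0,0,0,0,-0.8,0,0,0,0,0,0,-0.8,0,0,0,0]'

```text
clock: 15.55
eef_pos: [524.8, 270.0, 270.5]
tool_rot: [-3.142, -0.0, 0.256]
force: [0.2, -0.0, -7.9]
width: 27.5
gripper_force: 59.5
```

```bash
python3 w.py
```

```text
15.7 [524.8  269.99 270.37  -0.2   -0.61  -7.76] lid z top/side 41.427587427297254 41.08377749788524 tilt,centre [ -0.09  -0.17 520.99 269.05]
```

step_arm --commands '[0,0,-0.2,0,0,0,0,0,0,-0.4,0,0,0,0,0,0,-0.6,0,0,0,0,0,0,-0.8,0,0,0,0,0,0,-0.8,0,0,0,0]'

```text
clock: 16.25
eef_pos: [524.8, 270.1, 278.6]
tool_rot: [-3.141, -0.0, 0.256]
force: [-0.4, -0.1, -8.4]
width: 27.3
gripper_force: 59.5
```

```bash
python3 w.py
```

```text
16.4 [524.83 270.08 278.4   -0.34  -0.08  -8.89] lid z top/side 41.38392611812755 41.09990978103083 tilt,centre [ -0.04  -0.1  521.   268.96]
```

step_arm --commands '[0,0,-0.2,0,0,0,0,0,0,-0.4,0,0,0,0,0,0,-0.6,0,0,0,0,0,0,-0.8,0,0,0,0,0,0,-0.8,0,0,0,0]'

```text
clock: 16.95
eef_pos: [525.1, 270.6, 286.8]
tool_rot: [-3.141, -0.001, 0.256]
force: [-0.4, 0.8, -9.7]
width: 27.4
gripper_force: 59.6
```

```bash
python3 w.py
```

```text
17.1 [525.13 270.54 286.6   -0.43   0.94  -9.48] lid z top/side 41.41972416427279 41.1535940668639 tilt,centre [  0.03   0.07 521.09 269.23]
```

step_arm --commands '[0,0,-0.1,0,0,0,0,0,0,-0.2,0,0,0,0,0,0,-0.3,0,0,0,0,0,0,-0.4,0,0,0,0,0,0,-0.4,0,0,0,0]'

```text
clock: 17.65
eef_pos: [524.9, 270.0, 290.4]
tool_rot: [-3.142, -0.0, 0.256]
force: [-0.2, 0.3, -8.3]
width: 27.1
gripper_force: 59.6
```

```bash
python3 w.py
```

```text
17.8 [524.85 270.   290.33   0.12   0.86  -8.93] lid z top/side 41.73894212241689 41.43766552898286 tilt,centre [ -0.02   0.36 521.08 269.37]
```

Lift-off starts at about TCP z 290. I'll raise about 7 mm slowly.

step_arm --commands '[0,0,-0.1,0,0,0,0,0,0,-0.2,0,0,0,0,0,0,-0.3,0,0,0,0,0,0,-0.4,0,0,0,0,0,0,-0.5,0,0,0,0,0,0,-0.6,0,0,0,0,0,0,-0.7,0,0,0,0,0,0,-0.7,0,0,0,0]'

```text
clock: 18.65
eef_pos: [524.9, 269.9, 297.4]
tool_rot: [3.142, -0.0, 0.256]
force: [-0.4, 0.2, -10.7]
width: 27.4
gripper_force: 59.6
```

```bash
python3 w.py
```

```text
18.8 [524.86 269.97 297.33   0.05   0.21 -10.08] lid z top/side 41.74877395738413 41.53553554589155 tilt,centre [ -0.07   0.35 521.17 269.16]
```

step_arm --commands '[0,0,-0.1,0,0,0,0,0,0,-0.2,0,0,0,0,0,0,-0.3,0,0,0,0,0,0,-0.4,0,0,0,0,0,0,-0.4,0,0,0,0]'

```text
clock: 19.35
eef_pos: [524.9, 270.0, 301.4]
tool_rot: [3.142, -0.0, 0.256]
force: [0.8, 0.3, -10.1]
width: 26.9
gripper_force: 59.7
```

```bash
python3 w.py
```

```text
19.5 [524.87 270.   301.35   0.16   0.39 -10.52] lid z top/side 41.91558767671626 41.657902995192174 tilt,centre [ -0.14   0.51 521.06 269.36]
```

step_arm --commands '[0,0,-0.1,0,0,0,0,0,0,-0.2,0,0,0,0,0,0,-0.3,0,0,0,0,0,0,-0.4,0,0,0,0,0,0,-0.4,0,0,0,0]'

```text
clock: 20.05
eef_pos: [525.0, 270.0, 305.5]
tool_rot: [-3.142, -0.0, 0.256]
force: [-0.4, 0.9, -10.6]
width: 27.3
gripper_force: 59.7
```

```bash
python3 w.py; python3 s.py; python3 -c "
from h import *
a=cv2.imread('pics/side_last.png')[170:350,190:320]
cv2.imwrite('pics/g5.png',cv2.resize(a,None,fx=3.3,fy=3.3,interpolation=2))"
```

```text
20.2 [524.9  270.01 305.37   0.05  -0.03 -11.33] lid z top/side 45.013632052733186 44.66819855936875 tilt,centre [ -0.62   1.23 521.07 269.17]
20.25 [524.8 270.  305.2] [3.1 0.  0.3] [-0.1  0.2 -9.9]
top collar 286 ((522.5660400390625, 269.7415466308594), 26.99755859375) [291.2 294.1 298.8]
top hook 48 [[520.2 266.2 156.1]
 [520.5 266.6 160.1]
 [522.5 268.3 192.1]
 [526.2 270.7 219.1]
 [526.4 271.7 221.1]]
top lid 1777 [515.3 265.6  44.8] 48.06970748496812
top bar 165 [524.  268.8  86.5] 99.58603608771907
side collar 398 ((521.5347900390625, 271.63995361328125), 27.13117790222168) [289.3 293.9 300.3]
side hook 132 [[512.1 268.8 155.9]
 [518.  270.4 156.9]
 [520.8 272.8 198.1]
 [524.6 274.8 234.8]
 [524.9 280.1 239.1]]
side lid 2085 [516.5 282.3  44.5] 46.98405180818456
side bar 187 [519.6 276.1  86.3] 103.81905181027821
```

View pics/g5.png

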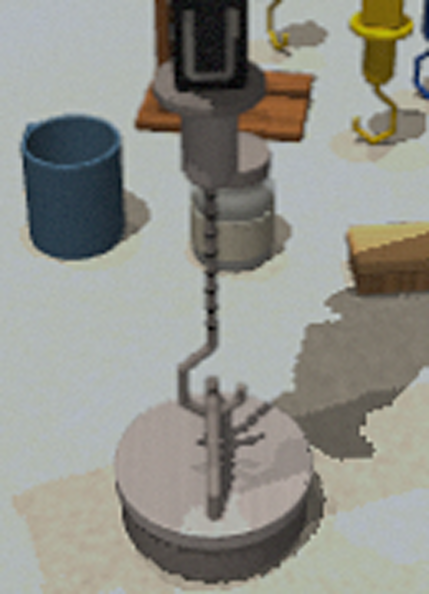

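The tin hangs about 3.5 mm clear, hooked at (212,385). I'll raise 6 mm more.

step_arm --commands '[0,0,-0.1,0,0,0,0,0,0,-0.2,0,0,0,0,0,0,-0.3,0,0,0,0,0,0,-0.4,0,0,0,0,0,0,-0.5,0,0,0,0,0,0,-0.6,0,0,0,0,0,0,-0.6,0,0,0,0]'

```text
clock: 21.05
eef_pos: [524.9, 270.1, 311.5]
tool_rot: [-3.141, -0.0, 0.256]
force: [-0.5, -0.1, -11.5]
width: 27.4
gripper_force: 59.7
```

```bash
python3 w.py
```

```text
21.2 [524.87 270.03 311.34   0.03  -0.31 -10.59] lid z top/side 50.61698066240862 50.249105503253546 tilt,centre [ -0.63   1.14 521.01 269.08]
```

Lid is up 9.2 mm. Holding.

step_arm --commands '[0,0,0,0,0,0,0,0,0,0,0,0,0,0,0,0,0,0,0,0,0,0,0,0,0,0,0,0,0,0,0,0,0,0,0,0,0,0,0,0,0,0,0,0,0,0,0,0,0,0,0,0,0,0,0,0,0,0,0,0,0,0,0,0,0,0,0,0,0,0]'

```text
clock: 22.25
eef_pos: [524.8, 270.0, 311.3]
tool_rot: [3.142, -0.0, 0.256]
force: [-0.6, 0.6, -10.8]
width: 28.0
gripper_force: 59.7
```

```bash
python3 w.py
```

```text
22.4 [524.83 270.   311.27   0.26   0.1  -10.9 ] lid z top/side 50.48674860742569 50.210269852840185 tilt,centre [ -0.59   1.15 521.04 269.18]
```

step_arm --commands '[0,0,0,0,0,0,0,0,0,0,0,0,0,0,0,0,0,0,0,0,0,0,0,0,0,0,0,0,0,0,0,0,0,0,0,0,0,0,0,0,0,0,0,0,0,0,0,0,0,0,0,0,0,0,0,0,0,0,0,0,0,0,0,0,0,0,0,0,0,0]'

```text
clock: 23.45
eef_pos: [524.8, 270.0, 311.3]
tool_rot: [3.142, -0.0, 0.256]
force: [-0.1, 0.4, -10.9]
width: 27.2
gripper_force: 59.7
```

step_arm --commands '[0,0,0,0,0,0,0,0,0,0,0,0,0,0,0,0,0,0,0,0,0,0,0,0,0,0,0,0,0,0,0,0,0,0,0,0,0,0,0,0,0,0,0,0,0,0,0,0,0]'

```text
clock: 24.15
eef_pos: [524.8, 270.0, 311.3]
tool_rot: [3.142, -0.0, 0.256]
force: [-0.6, 0.3, -10.7]
width: 27.3
gripper_force: 59.7
```

```bash
python3 w.py
```

```text
24.3 [524.82 269.99 311.28  -0.22   0.04 -10.61] lid z top/side 50.48487352882458 50.20838151354689 tilt,centre [ -0.64   1.12 520.98 269.25]
```

Held still for 3 s. Setting it down gently and slackening the spring.

step_arm --commands '[0,0,0.1,0,0,0,0,0,0,0.2,0,0,0,0,0,0,0.3,0,0,0,0,0,0,0.4,0,0,0,0,0,0,0.5,0,0,0,0,0,0,0.6,0,0,0,0,0,0,0.7,0,0,0,0,0,0,0.8,0,0,0,0,0,0,0.9,0,0,0,0,0,0,1.0,0,0,0,0]'

```text
clock: 25.35
eef_pos: [524.8, 270.1, 301.3]
tool_rot: [-3.141, -0.0, 0.256]
force: [-0.2, 0.1, -11.2]
width: 27.5
gripper_force: 59.7
```

step_arm --commands '[0,0,0.1,0,0,0,0,0,0,0.2,0,0,0,0,0,0,0.4,0,0,0,0,0,0,0.6,0,0,0,0,0,0,0.9,0,0,0,0,0,0,1.2,0,0,0,0,0,0,1.5,0,0,0,0,0,0,1.8,0,0,0,0,0,0,2.1,0,0,0,0,0,0,2.4,0,0,0,0]'

```text
clock: 26.35
eef_pos: [524.8, 270.3, 277.2]
tool_rot: [-3.141, -0.0, 0.256]
force: [-1.4, 1.7, -8.0]
width: 27.1
gripper_force: 60.0
```

```bash
python3 w.py
```

```text
26.5 [524.69 270.2  276.97  -0.77   1.63  -8.36] lid z top/side 42.09028588048541 41.85786616977194 tilt,centre [ -0.37   0.7  521.01 269.12]
```

step_arm --commands '[0,0,0.2,0,0,0,0,0,0,0.4,0,0,0,0,0,0,0.7,0,0,0,0,0,0,1.0,0,0,0,0,0,0,1.3,0,0,0,0,0,0,1.6,0,0,0,0,0,0,1.9,0,0,0,0,0,0,2.2,0,0,0,0,0,0,2.5,0,0,0,0,0,0,2.8,0,0,0,0]'

```text
clock: 27.55
eef_pos: [524.7, 270.2, 249.1]
tool_rot: [-3.141, -0.0, 0.256]
force: [-1.9, 2.0, -5.2]
width: 27.5
gripper_force: 60.3
```

```bash
python3 w.py
```

```text
27.7 [524.68 270.1  248.93  -1.49   2.22  -6.05] lid z top/side 41.559309603329396 41.23247668659044 tilt,centre [ -0.12   0.13 521.02 269.19]
```

step_arm --commands '[0,0,0.3,0,0,0,0,0,0,0.7,0,0,0,0,0,0,1.2,0,0,0,0,0,0,1.7,0,0,0,0,0,0,2.2,0,0,0,0,0,0,2.7,0,0,0,0,0,0,3.2,0,0,0,0,0,0,3.7,0,0,0,0,0,0,4.1,0,0,0,0,0,0,4.3,0,0,0,0]'

```text
clock: 28.75
eef_pos: [525.4, 269.3, 206.0]
tool_rot: [3.141, -0.001, 0.255]
force: [-1.5, -0.2, -3.2]
width: 27.3
gripper_force: 60.8
```

```bash
python3 w.py
```

```text
28.9 [525.34 269.33 206.08  -1.    -0.39  -2.83] lid z top/side 41.33438731629202 41.0899563518737 tilt,centre [ -0.     0.03 521.   269.14]
```

Tin is flat and back in place. Now drop the hook below the bar (to TCP about 177.4) and check.

step_arm --commands '[0,0,0.2,0,0,0,0,0,0,0.5,0,0,0,0,0,0,0.9,0,0,0,0,0,0,1.3,0,0,0,0,0,0,1.7,0,0,0,0,0,0,2.1,0,0,0,0,0,0,2.5,0,0,0,0,0,0,2.75,0,0,0,0,0,0,2.85,0,0,0,0,0,0,2.85,0,0,0,0]'

```text
clock: 29.95
eef_pos: [524.8, 270.0, 177.6]
tool_rot: [3.142, 0.0, 0.256]
force: [-0.0, 0.4, -3.0]
width: 27.3
gripper_force: 60.8
```

step_arm --commands '[0,0,0,0,0,0,0,0,0,0,0,0,0,0]'

```text
clock: 30.15
eef_pos: [525.0, 270.1, 178.0]
tool_rot: [-3.141, -0.0, 0.256]
force: [0.5, 0.7, -1.8]
width: 27.6
gripper_force: 60.8
```

```bash
python3 s.py; python3 w.py; python3 -c "
from h import *
a=cv2.imread('pics/side_last.png')[240:350,205:305]
cv2.imwrite('pics/g6.png',cv2.resize(a,None,fx=5,fy=5,interpolation=2))"
```

```text
30.15 [525.  270.1 178. ] [-3.1 -0.   0.3] [ 0.5  0.7 -1.8]
top collar 183 ((519.9207153320312, 268.7335205078125), 27.11912727355957) [163.5 166.8 169.8]
top lid 1582 [510.9 262.2  41.4] 44.7774563131321
top bar 63 [525.2 255.6  81.6] 85.75632856675699
side collar 328 ((523.3021240234375, 272.93365478515625), 27.14825439453125) [161.8 166.3 171.8]
side hook 8 [[516.5 272.5 100.3]
 [516.7 272.6 100.3]
 [521.4 276.8 106.4]
 [524.8 282.  111.7]
 [525.  282.1 111.7]]
side lid 2007 [515.7 280.8  41.1] 47.69786401539514
side bar 151 [520.9 277.1  82.7] 98.87176580056877
30.4 [524.9  270.03 177.9    0.06   0.04  -1.92] lid z top/side 41.351984757577256 41.14889164394731 tilt,centre [ -0.09  -0.04 520.94 268.91]
```

View pics/g6.png

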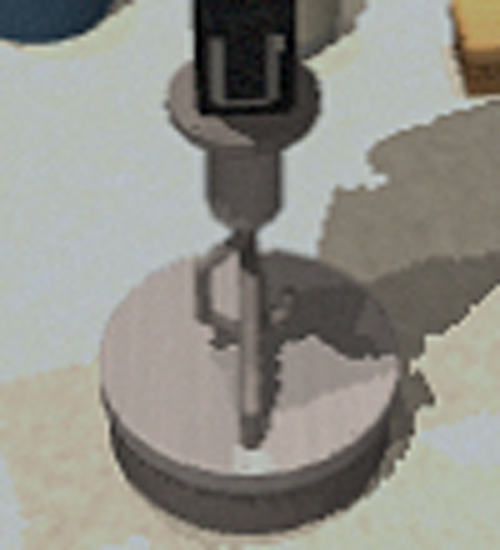

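The hook sits under the bar with its tip at (285,297). Before sliding out I'll check its height numerically.

```bash
python3 -c "
from h import *
np.set_printoptions(precision=1,suppress=True,linewidth=150)
ex=np.array([.967,.253]);ey=np.array([-.253,.967]);o=np.array([521.8,269.6])
for n in('side','top'):
  d=get(n);P=cloud(d);q=P[(d['range_z']>0)];a=(q[:,:2]-o)@ex;b=(q[:,:2]-o)@ey
  m=(abs(a)<24)&(abs(b)<8)&(q[:,2]>44)&(q[:,2]<115)
  i=np.argsort(a[m]);print(n);print(np.c_[a[m],b[m],q[m,2]][i].T)
"
```

```text
side
[[-16.3 -16.2 -16.2 -16.1 -16.1 -14.7 -14.5 -14.4 -14.3 -14.3 -14.2 -14.2 -12.8 -12.6 -12.5 -12.5 -12.5 -12.5 -12.4 -10.8 -10.7 -10.6 -10.6  -8.9
   -8.8  -8.8  -8.6  -7.   -6.9  -6.8  -6.8  -4.   -3.8  -3.2  -3.2  -3.1  -1.9  -1.4  -1.4  -1.4  -1.3  -1.1  -1.1  -0.2  -0.1   0.4   0.4   0.5
    0.5   0.5   0.7   0.7   1.7   2.1   2.2   2.3   2.3   2.4   2.4   2.6   3.9   4.1   4.2   4.2   4.3   4.4   4.5   4.5   5.9   5.9   6.    6.
    6.1   6.3   6.4   7.6   7.6   7.8   7.8   8.    8.1   8.2   8.2   9.4   9.4   9.6   9.9  10.   10.   11.3  11.4  11.4  11.7  11.8  11.9  11.9
   13.2  13.3  13.3  13.4  13.4  13.4  13.4  13.5  13.5  13.5  13.6  13.6  13.7  13.8  15.   15.1  15.1  15.2  15.2  15.3  15.3  15.3  15.4  15.5
   15.5  15.6  15.6  15.6  16.8  16.9  17.   17.   17.1  17.1  17.2  17.2  17.2  17.2  17.3  17.4  17.4  18.6  18.7  18.8  18.8  18.9  18.9  18.9
   19.   19.1  19.1]
 [  2.9   2.9   3.4   3.6   3.4  -1.2   1.5   2.8   3.5   3.7   4.1   4.4  -1.    1.5   2.2   3.2   2.8   3.7   3.8   1.    2.3   3.4   3.5   1.6
    2.    3.1   5.5   1.5   3.4   4.1   4.4  -7.2  -5
[... 1839 characters left out ...]
13.7  14.4  15.2  15.8  16.   16.5  16.9  17.2  17.3
   17.6  18.5  20. ]
 [ -1.    0.6  -1.1  -4.9  -1.8  -0.    1.5  -2.4  -0.7   1.2   0.3   3.   -0.    2.   -0.5  -7.1  -5.6   1.4   3.    3.4  -3.5  -1.5  -0.1  -0.1
   -5.8  -4.4   0.3  -2.5  -0.7  -0.3  -6.6   2.   -3.2  -4.4  -0.6  -3.   -5.5  -1.    1.1  -1.5   0.6  -2.8   0.5  -2.1   0.1  -2.5  -3.6  -2.3
   -3.3  -3.7  -2.1]
 [ 67.8  69.6  61.1  44.5  68.6  69.9  71.8  68.9  70.4  70.9  58.3  56.4  57.4  57.7  57.2  81.3  83.1  82.6  52.8  83.   83.1  83.4  85.7  54.1
   82.2  84.6  45.4  85.   86.1  53.   83.1  52.4  85.6  82.6  51.9  45.5  84.7  60.7  60.8  60.7  60.8  63.3  66.4  73.4  60.9  67.8  64.   79.4
   75.5  69.7  77.1]]
```

Tip top is at z 71.5, the bar's underside at 79 and the lid at 42. That leaves clearance both ways, so I'm sliding out in +x.

step_arm --commands '[0.1,0,-0.1,0,0,0,0,0.5,0,-0.1,0,0,0,0,1.0,0,-0.1,0,0,0,0,1.6,0,-0.1,0,0,0,0,2.3,0,-0.1,0,0,0,0,3.0,0,-0.1,0,0,0,0,3.8,0,-0.1,0,0,0,0,4.6,0,-0.1,0,0,0,0,5.3,0,-0.1,0,0,0,0,5.8,0,-0.1,0,0,0,0]'

```text
clock: 31.55
eef_pos: [581.7, 284.8, 178.7]
tool_rot: [3.142, -0.0, 0.256]
force: [-0.1, -0.6, -2.3]
width: 27.2
gripper_force: 60.8
```

```bash
python3 w.py
```

```text
31.7 [581.71 284.78 178.65   0.25  -0.1   -2.16] lid z top/side 41.36431013397497 41.11229671725508 tilt,centre [ -0.02   0.   521.01 269.15]
```

step_arm --commands '[0,0,-0.5,0,0,0,0,0,0,-1.5,0,0,0,0,0,0,-3,0,0,0,0,0,0,-5,0,0,0,0,0,0,-7,0,0,0,0,0,0,-9,0,0,0,0,0,0,-11,0,0,0,0,0,0,-12.2,0,0,0,0,0,0,-12.8,0,0,0,0,0,0,-12.8,0,0,0,0]'

```text
clock: 32.75
eef_pos: [581.1, 284.8, 307.6]
tool_rot: [-3.141, -0.001, 0.256]
force: [0.0, 0.2, -2.0]
width: 27.3
gripper_force: 60.8
```

```bash
python3 s.py; python3 go.py 584.5 -196 305 0.12
```

```text
32.75 [581.1 284.8 307.6] [-3.1 -0.   0.3] [ 0.   0.2 -2. ]
top collar 300 ((579.345703125, 284.8930358886719), 27.075239181518555) [293.  296.3 302.1]
top hook 79 [[560.6 278.7 178.5]
 [561.4 278.8 181.1]
 [582.3 285.7 189.3]
 [596.7 290.1 213.7]
 [597.4 291.1 215.8]]
top lid 1860 [517.5 269.2  41.3] 44.25039333208034
top bar 105 [522.9 267.8  81.8] 86.38774807126626
side collar 408 ((578.3495483398438, 285.90655517578125), 27.8104190826416) [291.  295.4 301.8]
side hook 198 [[559.4 280.3 175.7]
 [559.8 281.6 177.9]
 [582.2 288.5 196.1]
 [594.8 294.2 240.5]
 [595.7 295.6 241.2]]
side lid 2076 [517.5 279.9  41.1] 43.079444159231116
side bar 107 [518.5 282.4  80.9] 86.37089696015046
32.85 [580.46 284.4  305.97] [3.14 0.   0.26] [-0.64 -0.61 -1.24] 27.65622809619319 60.80605745315552
cm [-11.76  46.58   0.13] turn [0.   0.   0.14]
```

step_arm --commands '[-0.1,0.5,0,0,0,0,0,-0.4,1.6,0,0,0,0,0,-0.9,3.5,0,0,0,0,0,-1.5,6,0,0,0,0,0,-2.2,8.8,0,0,0,0,0,-3,11.8,0,0,0,0,0,-3.7,14.8,0,0,0,0,0,-4.5,17.8,0,0,0,0,0,-5.2,20.6,0,0,0,0,0,-5.9,23.3,0,0,0,0,0]'

```text
clock: 33.85
eef_pos: [582.1, 40.4, 306.8]
tool_rot: [3.14, 0.001, 0.253]
force: [0.1, -0.3, -1.9]
width: 27.3
gripper_force: 60.8
```

step_arm --commands '[-0.7,2.8,0,0,0,0.01,0,-1.4,5.6,0,0,0,0.03,0,-2.1,8.4,0,0,0,0.05,0,-2.8,11.2,0,0,0,0.07,0,-3.5,14,0,0,0,0.09,0,-4.2,16.8,0,0,0,0.11,0,-4.9,19.5,0,0,0,0.12,0,-5.5,21.7,0,0,0,0.135,0,-5.8,22.9,0,0,0,0.135,0,-5.9,23.2,0,0,0,0.135,0]'

```text
clock: 34.85
eef_pos: [583.2, -198.0, 306.7]
tool_rot: [3.141, 0.001, 0.117]
force: [0.0, 0.6, -1.9]
width: 27.1
gripper_force: 60.8
```

step_arm --commands '[0,0,0,0,0,0,0,0,0,0,0,0,0,0,0,0,0,0,0,0,0]'

```text
clock: 35.15
eef_pos: [584.7, -193.4, 306.8]
tool_rot: [-3.141, -0.0, 0.123]
force: [0.2, 0.6, -2.8]
width: 27.3
gripper_force: 60.8
```

```bash
python3 go.py 584 -195.5 305 0.121; python3 s.py | grep -v -e lid -e bar; python3 -c "
from h import *
np.set_printoptions(precision=1,suppress=True)
for n in('top','side'):
  d=get(n);P=cloud(d);q=P[d['range_z']>0]
  for yaw in (.108,.12,.135):
    a=(q[:,:2]-[582.5,-195.5])@[np.cos(yaw),np.sin(yaw)];b=(q[:,:2]-[582.5,-195.5])@[-np.sin(yaw),np.cos(yaw)]
    m=(abs(b)<50)&(abs(a)<90)&(q[:,2]>128)&(q[:,2]<148)
    k=m&(a<20)&(a>-30); L=b[k&(b>0)];R=b[k&(b<0)]
    print(n,yaw,len(L),len(R),'prongs',np.percentile(L,[3,50,97]) if len(L)else'',np.percentile(R,[3,50,97]) if len(R) else '','a',np.percentile(a[m],[1,99]),np.percentile(a[m&(q[:,2]>140)],[5,50,95]))
"
```

```text
35.15 [ 584.7 -193.4  306.8] [-3.14 -0.    0.12] [ 0.19  0.59 -2.77] 27.302025517639034 60.81127882003784
cm [-0.1   0.2   0.18] turn [-0. -0.  0.]
35.15 [ 584.7 -193.4  306.8] [-3.1 -0.   0.1] [ 0.2  0.6 -2.8]
top collar 243 ((582.127685546875, -191.7257537841797), 26.3887882232666) [292.9 295.6 300.9]
top hook 62 [[ 564.3 -196.5  177.8]
 [ 564.6 -196.2  179.3]
 [ 583.1 -192.   187.5]
 [ 598.5 -187.7  202.1]
 [ 599.8 -187.6  202.5]]
side collar 122 ((579.7003173828125, -188.584228515625), 25.56443214416504) [288.3 294.4 301.7]
side hook 80 [[ 566.  -196.1  178.2]
 [ 566.3 -194.4  179.1]
 [ 585.7 -190.4  199.8]
 [ 596.8 -181.1  240.1]
 [ 597.  -180.6  240.8]]
top 0.108 173 147 prongs [16.1 23.9 31.4] [-31.2 -23.6 -17.3] a [-39.9  73.6] [-40.6 -36.2 -32.3]
top 0.12 172 144 prongs [16.  24.  31.6] [-31.2 -23.6 -17.1] a [-40.1  73.9] [-40.8 -36.2 -32. ]
top 0.135 172 144 prongs [16.  24.1 31.8] [-31.4 -23.4 -16.9] a [-40.4  74.3] [-41.2 -36.1 -31.6]
side 0.108 71 64 prongs [16.1 28.1 33.8] [-32.6 -20.6 -14.5] a [-38.7  71.1] [-38.6 -34.4 -31.5]
side 0.12 71 64 prongs [16.  27.9 34. ] [-32.8 -20.7 -14.6] a [-38.9  71.3] [-38.9 -34.  -31.1]
side 0.135 71 64 prongs [16.  27.8 34.4] [-32.9 -20.9 -14.6] a [-39.3  71.5] [-39.2 -33.5 -30.7]
```

step_arm --commands '[0.02,0.15,0,0,0,0,0,0.05,0.3,0,0,0,0,0,0.05,0.3,0,0,0,0,0,0.05,0.3,0,0,0,0,0,0.05,0.3,0,0,0,0,0]'

```text
clock: 35.85
eef_pos: [585.3, -198.0, 306.7]
tool_rot: [-3.141, 0.0, 0.121]
force: [-0.4, 0.2, -1.8]
width: 27.6
gripper_force: 60.8
```

```bash
cat > f.py <<'E'
from h import *
np.set_printoptions(precision=1,suppress=True)
yaw=.12;o=np.array([583,-195.5]);ex=np.array([np.cos(yaw),np.sin(yaw)]);ey=np.array([-ex[1],ex[0]])
for n in('top','side','top','side'):
  e=ctrl.read_state()['eef_pos'];d=get(n);P=cloud(d);q=P[d['range_z']>0];a=(q[:,:2]-o)@ex;b=(q[:,:2]-o)@ey;h=q[:,2]-e[2]
  c=lambda m:(0 if m.sum()<5 else np.array([m.sum(),np.percentile(a[m],2),np.percentile(a[m],98),np.percentile(b[m],2),np.percentile(b[m],50),np.percentile(b[m],98)]))
  near=(abs(a)<45)&(abs(b)<45)
  print(n,e,'collar',c(near&(h>-20)&(h<-6)),'tube',c(near&(h>-60)&(h<-20)),'hook',c(near&(h<-70)&(h>-135)&(q[:,2]>150)))
E
python3 f.py
```

```text
top [ 585.3 -198.   306.7] collar [234.  -25.    4.1 -23.1   7.1  24.4] tube [ 15.  -12.4   0.2   0.4   8.5  11.5] hook [ 60.  -18.   15.9  -4.2  -0.6   1.2]
side [ 585.3 -197.9  306.8] collar [104.  -25.3  21.8 -16.4  13.   26.1] tube [123.  -12.7   8.7   1.6  10.8  15.2] hook [ 69.  -16.1  14.6  -2.6   0.4   3.5]
top [ 585.3 -197.9  306.8] collar [236.  -25.    4.4 -23.8   7.1  24.6] tube [ 17.  -13.   -0.2   1.2   7.7  11.8] hook [ 60.  -18.   15.3  -4.2  -0.7   1.3]
side [ 585.3 -197.9  306.8] collar [103.  -25.3  22.2 -17.   13.2  26. ] tube [123.  -12.7   8.7   2.3  10.8  14.3] hook [ 68.  -16.1  14.7  -3.2   0.6   4.8]
```

Scale is centred over the fork to within about 1 mm. Descending in stages, watching the force.

step_arm --commands '[0,0,0.4,0,0,0,0,0,0,1.2,0,0,0,0,0,0,2.2,0,0,0,0,0,0,3.2,0,0,0,0,0,0,4.2,0,0,0,0,0,0,5.2,0,0,0,0,0,0,6.2,0,0,0,0,0,0,7.2,0,0,0,0,0,0,8.0,0,0,0,0,0,0,8.4,0,0,0,0]'

```text
clock: 37.05
eef_pos: [584.9, -197.9, 221.7]
tool_rot: [-3.141, 0.001, 0.121]
force: [0.3, -0.1, -1.8]
width: 27.4
gripper_force: 60.8
```

```bash
sed 's/>150/>128/' f.py > f2.py; python3 f2.py | head -2; python3 go.py 585.3 -197 150 0.12; python3 -c "
from h import *
d=get('side');cv2.imwrite('pics/g7.png',cv2.resize(d['image'][90:220,215:300,::-1],None,fx=4,fy=4,interpolation=2))"
```

```text
top [ 584.9 -197.9  221.7] collar [172.  -25.7   1.  -23.    7.8  24.5] tube [  5.  -10.9  -5.4   7.5   8.8  11.4] hook [390.  -41.   41.9 -27.5  22.   34.3]
side [ 584.8 -197.8  221.5] collar [ 90.  -24.2  22.5 -14.5  13.4  25.9] tube [110.  -13.5   8.7  -1.8   9.3  14.7] hook [291.  -37.7  43.5 -37.7   1.1  35.3]
37.25 [ 585.59 -198.08  223.08] [ 3.14 -0.    0.12] [-0.18 -0.7  -1.3 ] 27.353521704196215 60.81128239631653
cm [-0.02 -0.11  7.31] turn [ 0. -0.  0.]
```

View pics/g7.png

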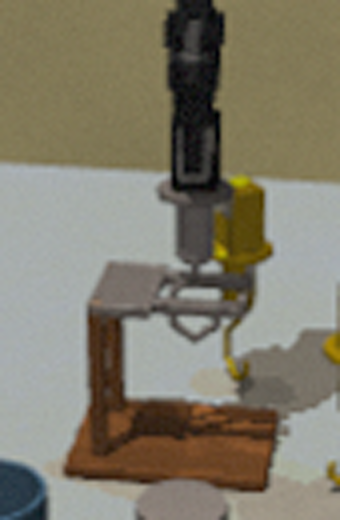

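The hook is passing cleanly between the prongs at (195,320). Continuing down to just above the seat.

step_arm --commands '[0,0,0.4,0,0,0,0,0,0,1.2,0,0,0,0,0,0,2.1,0,0,0,0,0,0,3.0,0,0,0,0,0,0,3.9,0,0,0,0,0,0,4.8,0,0,0,0,0,0,5.6,0,0,0,0,0,0,6.2,0,0,0,0,0,0,6.6,0,0,0,0,0,0,6.8,0,0,0,0]'

```text
clock: 38.3
eef_pos: [585.2, -198.0, 154.4]
tool_rot: [-3.142, 0.0, 0.121]
force: [0.5, 0.5, -0.5]
width: 27.2
gripper_force: 60.8
```

step_arm --commands '[0,0,0,0,0,0,0]'

```text
clock: 38.4
eef_pos: [585.3, -198.0, 154.6]
tool_rot: [-3.142, 0.0, 0.121]
force: [0.3, -0.2, -1.6]
width: 27.1
gripper_force: 60.8
```

```bash
python3 go.py; python3 -c "
from h import *
np.set_printoptions(precision=1,suppress=True)
o=[583,-195.5];yaw=.12
for n in('top','side'):
  d=get(n);P=cloud(d);q=P[d['range_z']>0];r=np.hypot(q[:,0]-o[0],q[:,1]-o[1])
  a=(q[:,:2]-o)@[np.cos(yaw),np.sin(yaw)]
  m=(r<29)&(q[:,2]>136)&(q[:,2]<150);k=(r<55)&(r>30)&(abs(a)<30)&(q[:,2]>128)&(q[:,2]<140)
  print(n,m.sum(),'collar top',np.percentile(q[m,2],[10,50,90]),'fork',np.median(q[k,2]),cv2.minEnclosingCircle(q[m][:,:2].astype(np.float32)))
"
```

```text
38.4 [ 585.29 -197.98  154.64] [-3.14  0.    0.12] [ 0.27 -0.18 -1.62] 27.108103476665008 60.81075310707092
top 152 collar top [140.9 143.2 145.1] fork 134.01511811199146 ((579.201171875, -196.97471618652344), 26.790142059326172)
side 98 collar top [139.9 143.4 147.3] fork 133.65608947278537 ((581.58837890625, -194.8346405029297), 25.766172409057617)
```

step_arm --commands '[0,0,0.1,0,0,0,0,0,0,0.2,0,0,0,0,0,0,0.25,0,0,0,0,0,0,0.25,0,0,0,0]'

```text
clock: 38.9
eef_pos: [585.2, -198.0, 152.2]
tool_rot: [-3.142, 0.0, 0.121]
force: [-0.0, 0.1, -1.8]
width: 27.5
gripper_force: 60.8
```

step_arm --commands '[0,0,0.05,0,0,0,0,0,0,0.05,0,0,0,0]'

```text
clock: 39.1
eef_pos: [585.3, -198.0, 151.7]
tool_rot: [-3.142, 0.0, 0.121]
force: [0.6, -0.1, -2.5]
width: 27.3
gripper_force: 60.8
```

step_arm --commands '[0,0,0.05,0,0,0,0,0,0,0.05,0,0,0,0]'

```text
clock: 39.3
eef_pos: [585.3, -198.0, 151.6]
tool_rot: [3.142, -0.0, 0.121]
force: [-0.8, 1.0, 1.7]
width: 27.4
gripper_force: 61.3
```

Contact felt at z 151.6, the same as at the grasp. Releasing.

step_arm --commands '[0,0,0,0,0,0,0.36,0,0,0,0,0,0,0.42,0,0,0,0,0,0,0.5,0,0,0,0,0,0,0.6,0,0,0,0,0,0,0.65,0,0,0,0,0,0,0.65,0,0,0,0,0,0,0.65]'

```text
clock: 40.0
eef_pos: [585.3, -198.0, 151.3]
tool_rot: [3.142, -0.0, 0.121]
force: [-0.2, 0.0, -0.5]
width: 55.3
gripper_force: 0.0
```

step_arm --commands '[0,-0.15,-0.2,0,0,0,0.65,0,-0.15,-1,0,0,0,0.65,0,-0.15,-2,0,0,0,0.65,0,-0.15,-4,0,0,0,0.65,0,-0.15,-6,0,0,0,0.65,0,-0.15,-8,0,0,0,0.65,0,-0.15,-10,0,0,0,0.65,0,-0.15,-12,0,0,0,0.65,0,-0.15,-14,0,0,0,0.65,0,-0.15,-15,0,0,0,0.65]'

```text
clock: 41.0
eef_pos: [586.0, -196.8, 304.2]
tool_rot: [3.14, -0.004, 0.121]
force: [-0.4, -1.1, 0.6]
width: 55.7
gripper_force: 0.0
```

step_arm --commands '[0,0,0,0,0,0,0.65,0,0,0,0,0,0,0.65,0,0,0,0,0,0,0.65,0,0,0,0,0,0,0.65,0,0,0,0,0,0,0.65]'

```text
clock: 41.5
eef_pos: [584.8, -196.4, 300.5]
tool_rot: [-3.141, 0.001, 0.121]
force: [0.5, -0.3, -0.1]
width: 55.6
gripper_force: 0.0
```

```bash
python3 m.py; python3 w.py; python3 -c "
from h import *
a=cv2.imread('pics/side0.png').astype(int);d=get('side');b=d['image'][:,:,::-1].astype(int)
print(np.abs(a-b)[125:220,225:300].max(2).__gt__(60).sum(), np.abs(a-b)[180:350,190:345].max(2).__gt__(60).sum())"
```

```text
grip~ [ 576.4 -193.2  190. ] tin~ [514.9 255.   42. ]
top
grip 338 [ 583.6 -196.4] [34.6 29.3] 6.6 z [168.2 191.4 194.4]
griptop 263 [ 583.9 -196.8] [34.1 28.4] 6.6 z [188.1 191.8 194.6]
fork 836 [ 581.9 -190.6] [162.5 186.7] 25.1 z [128.  134.1 138.7]
base 1697 [ 598.9 -230.8] [148.9 180. ] 1.5 z [ 7.9 11.  14.4]
lid 1813 [521.4 271.7] [113.2 113.9] 28.0 z [37.8 41.3 44.4]
((522.2661743164062, 271.73834228515625), 58.48079299926758)
handle 147 [523.  270.6] [ 9.8 89.9] 10.9 z [60.4 80.5 87.5]
[  0.2  -1.  522.4 267.6] [522.4 267.6  77.4]
handle 102 [522.9 270.1] [ 8.5 58.3] 13.1 z [76.6 81.9 87.6]
[  0.2  -1.  522.7 268.7] [522.7 268.7  82.1]
side
grip 146 [ 582.  -194.6] [30.7 31.6] 7.4 z [166.1 184.3 193.5]
griptop 65 [ 582.  -194.8] [31.6 29.6] 12.5 z [187.1 191.6 193.6]
fork 413 [ 557.7 -227.5] [163.2 189.6] 85.1 z [126.2 134.  138.1]
base 823 [ 584.1 -184.2] [189. 224.] 36.4 z [ 7.2 11.1 14.7]
lid 2022 [520.8 272.8] [112.9 113.6] 10.5 z [37.7 41.  43.3]
((520.73876953125, 271.74261474609375), 58.235450744628906)
handle 163 [517.9 282. ] [ 7.4 72.4] 10.7 z [61.7 78.7 86.7]
[  0.2  -1.  516.7 289.7] [516.7 289.7  76.3]
handle 101 [519.4 274.2] [ 7.3 56.5] 10.8 z [76.7 81.4 86.9]
[  0.2  -1.  518.8 279.3] [518.8 279.3  81.5]
41.75 [ 585.03 -196.46  300.99   -0.     -0.03    0.23] lid z top/side 41.380504713149605 41.13443158842429 tilt,centre [ -0.04   0.04 520.93 269.24]
237 518
```

Scale hangs at its original pose (grip centre unchanged to about 0.5 mm), and the tin is flat within about 2 mm of its start. Handing in.

```bash
python3 -c "
from cell import ctrl
print(ctrl.finish_job())"
```

```text
the job is handed in; nothing more can be done
None
```

I handed the job in at about 42 s: the tin hung about 9 mm clear, tilted just over 1°, for about 3 s. It was set down flat, within about 2 mm and 3° of where it stood, and the scale is back upright in its stand.

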